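# Top up the spring lid dispenser

### The job

Top up the spring lid dispenser: take the two large lids out of the grey tray and press each one, level and right way up, down past the four spring fingers, onto the lid already in there, until both are held under the fingers, then let go. Leave the small lid in the tray, and do not push or knock over the pots, mouse and pen on the desk.

Things in the scene. Friction and masses are not known exactly. Their poses are not given: they have to be found in the camera images.
- dispenser: open-frame steel lid dispenser, fixed. Origin: centre of the underside of its round foot (110 mm dia, 8 mm thick), z up. Four upright posts, 16 mm wide, 136 mm high, stand 32 to 42 mm from its axis at 45, 135, 225, 315 degrees from its x axis. Its +x, -x, +y, -y sides are open (34 mm gaps) right down to the foot, so gripper fingers can go down beside a lid there
- dispenser_mouth (a point): point on the dispenser's axis at the height of the tips of the spring fingers, 110 mm above the desk: the top of the uppermost held lid is pushed up to here. The post tops flare outwards above 125 mm and guide a lid 5 mm off; below, the posts leave the lids 1.5 mm each side
- finger_tip (a point): tip of one of the four bent steel spring fingers (27.5 mm from the axis, 110 mm up), one in each post, slanting down and inwards from a pin 123 mm up. They yield outwards as a lid is pressed past (under 15 N in all), then spring back over it. A lid laid in rests on them, underside about 118 mm up; it is held once pressed so far that its top is below 108 mm
- follower (a joint): grey follower plate (58 mm dia) under the stack of lids, on a coil spring; metres that it is pressed down from its top stop (0 to 0.045). 0 = empty, top of the plate at 110 mm; about 0.010 with one lid held, 0.020 with two, 0.030 with three. The spring pushes up with 3 N at 0 and 1 N more for every 10 mm
- lid_first: large white lid (62 mm dia, 10 mm thick) already held in the dispenser. Origin: centre of its underside; z is the lid's top side
- lid_a: large white plastic lid, 62 mm dia, 10 mm thick, 14 g, lying right way up in the tray. Origin: centre of its underside; z is the lid's top side
- lid_b: the other large white lid, same as lid_a
- lid_small: small white lid, 44 mm dia, 10 mm thick, for other pots, lying among the others in the tray. Origin: centre of its underside
- tray: shallow grey plastic tray, 155 (x) by 255 (y) mm, floor 3 mm thick, rim 14 mm high, fixed. Origin: centre of its underside. The three lids lie in a row along its y axis, about 85 mm apart, in any order
- pot_left: closed white sample pot, 62 mm dia, 80 mm high, standing left of the work; bystander. Origin: centre of its underside
- pot_right: closed white sample pot, same, standing right of the work; bystander
- mouse: black computer mouse, 105 x 60 x 31 mm, beyond the work; bystander. Origin: centre of its underside
- pen: marker pen, 125 mm long, 14 mm thick, lying beyond the work; bystander. Origin: under its middle, x along it

How it is judged:
On the way:
1. one of the two large lids from the tray is held level under the spring fingers, let go (((z of lid_a in the frame of dispenser_mouth below -0.008 m and horizontal distance between lid_a and dispenser_mouth below 0.005 m and angle between lid_a's own z axis and vertical below 0.1 rad and contact force between the fingers and lid_a below 0.1 N) or (z of lid_b in the frame of dispenser_mouth below -0.008 m and horizontal distance between lid_b and dispenser_mouth below 0.005 m and angle between lid_b's own z axis and vertical below 0.1 rad and contact force between the fingers and lid_b below 0.1 N))), for 0.2 s.
At the end, for the whole second after the job is handed in: Both large lids lie on the first lid in the dispenser, at rest, right way up and level to 0.1 rad, within 5 mm of its axis, undersides at least 8 mm below the finger tips; the first lid is lowest, the follower over 27 mm down. The small lid lies flat within 30 mm of its start (z of each of lid_a, lid_b in the frame of dispenser_mouth below -0.008 m and horizontal distance between each of lid_a, lid_b, lid_first and dispenser_mouth below 0.005 m and angle between each of lid_a, lid_b's own z axis and vertical below 0.1 rad and z of lid_first in the frame of dispenser_mouth below -0.026 m and value of joint follower above 0.027 m and linear speed of each of lid_a, lid_b below 0.02 m/s and distance of lid_small from where it was at the start of the episode below 0.03 m and angle between lid_small's own z axis and vertical below 0.15 rad); the robot touches nothing.
It fails at once if a sample pot is tipped, or pushed more than 30 mm (angle between any of pot_left, pot_right's own z axis and vertical above 0.35 rad or distance of any of pot_left, pot_right from where it was at the start of the episode above 0.03 m).
It fails at once if the mouse or the pen is pushed more than 30 mm (distance of any of mouse, pen from where it was at the start of the episode above 0.03 m).
It fails at once if the small lid is taken out of the tray (moved more than 60 mm) (distance of lid_small from where it was at the start of the episode above 0.06 m).
It also fails if it takes over 64 s, if anything falls off the work surface, if the arm or the gripper's body presses on something with over 40 N, if the wrist force passes 120 N, or if a joint passes its speed limit or range.

### The arm

A 7-joint arm with a two-finger parallel gripper is mounted at the origin on the work surface. World frame = base frame: x ahead of the robot, y to its left, z up, the work surface at z = 0. Lengths are in m, angles in rad, forces in N, time in s.
With the tool pointing down it reaches from about 0.425 to 0.925 m from the base axis. Payload 6.8 kg.
Tool frame: the origin (TCP) lies between the finger pads; the fingertips stand 17 mm ahead of it and the grasp point (between the pads) lies 2 mm behind it; z points along the fingers, y is the direction in which the jaws open and shut (so a half turn about z gives the same grasp; the last joint's range is limited). The gripper opens to 85 mm and grips with 20 to 120 N. Pads are 22 mm wide; open, the fingers measure 114 mm over their backs; the gripper's body (76 mm by 85 mm) begins 54 mm behind the grasp point. The pads swing forward as they close: fully open they stand 13 mm farther back than shut.
Start: joints at [1.19, 0.477, 0.022, 1.555, -0.011, 1.109, -0.083], TCP at [0.182, -0.65, 0.248] pointing down, gripper open.
Joint ranges: [-2.96, 2.96], [-0.34, 2.1], [-1.41, 1.46], [0.24, 2.44], [-1.37, 4.51], [0.17, 1.92], [-2.96, 2.96]. Speed limits (rad/s): [2.39, 2.39, 3.14, 3.14, 3.14, 3.14, 3.14].

### API

Orientations are given as a unit quaternion [w, x, y, z].
In Python, from station import bot gives the robot as it stands. The module is installed in compiled form; this text tells all that it offers.
- The arm moves only by the tool carry_out, never from a script. Its argument "moves" is a list of rows, each a list of 3 entries, a list of its own where there are three numbers: the turn, a rotation vector about the tool's x, y, z in degrees, then the shift along the tool's x, y, z in cm, then the finger opening in cm, from 0 to 8.54. A call has 1 to 5 rows; each row is the pose to reach, as a shift and turn from the pose commanded when the call began, along the tool's axes at that moment; what a row does not reach only later rows make up. A row lasts 1/8 s, in which the tool goes at most 62.5 mm and 10.7 degrees, less where a joint would pass 70% of its speed; a pose out of reach is approached as far as the arm can. A call with a gripper value outside its range is refused whole. The fingers move at their own pace and stop on an object; "newtons" is the grip in N (left out, the last holds). Time passes only in rows, so rows that repeat a pose let the fingers close. It gives the time, the measured TCP pose, the force and the opening at its end, in the units of the state.
- bot.get_obs(): the state, without advancing time (a new reading comes with each control period).
- bot.read_camera(name): name is "scene" or "top"; returns the picture (420x560x3 uint8, red, green, blue); there is no depth.
- bot.camera_info(name): a dict with "vertical_fov" (degrees; the focal length in pixels is half the picture's height over the tangent of half this angle, whatever the lens; pixels are square), "cx", "cy" (the principal point, pixels), "k1" (the pictures are not rectified: a ray, as slopes to the right and down, at radius r is drawn at 1 + k1 r^2 times it, then the intrinsics apply), "position" and "attitude" of the camera in the world. Camera axes: x right, y up, looking along -z (the intrinsics and any distortion apply to the point x, -y, -z); pixel columns grow to the right and rows downward; lengths in m; the calibration is good to about 2 mm. A picture is of the moment at which its call begins. camera_info takes no time and is no camera call.
- bot.hand_in(): hands the job in, once; it reports no verdict.
Trained networks look in the newest picture that a camera, given by its name, has taken for a name from the list of things; names that differ only in an ending like _2 or _b are one class to them, and where a whole thing is asked for, a point or a joint stands for the part that bears it (a point fixed in the world has none). Each returns a list of dicts, best first, with "score" (0 to 1); they miss things now and then, are a little off and sometimes report something else, mostly with a low value. They report only what shows in the picture. A call takes as long as a camera call.
- bot.silhouettes(label, camera): "region" (420x560 bool, what is visible of it) and "location" ([column, row] in pixels, amid what is visible of it).
The state is a dict: "t": time; "q": joint angles; "joint_vel": joint speeds; "joint_torque": joint torques, N m; "eef_pos": TCP position; "tool_rot": TCP orientation; "contact_force": force on the tool from outside, world axes, zero at the start; "torque": the same for the moment, N m; "gripper_width": opening from 0.0 (shut) to 1.0 (fully open).
Only numpy, scipy, OpenCV 4.12 (cv2) and the standard library are available. Lean on these libraries where they do the work, as an engineer would, in place of code of your own. Each camera call takes 0.05 s, during which the arm holds its last target. There are 200 camera calls.

## Working session

There is one attempt and no reset: what is moved stays moved. The work goes in short steps, Python scripts to look and compute and a tool call to move; the robot and the scene stay as the last step left them, time stands still between calls to the robot, and variables do not carry over. Pictures are saved under pics/ and viewed, about 8 in all and at most 12, crops included, and the job is handed in when it is done.

Besides the shell and the picture viewer there is one more tool, called after "Emit:" in YAML: its name, and indented under it one key for each argument. carry_out: Moves the arm, as the interface text tells. Its arguments: {"type":"object","properties":{"moves":{"type":"array"},"newtons":{"type":"number"}},"required":["moves"]}

```bash
mkdir -p pics; cat > h.py <<'E'
import numpy as np, cv2
from station import bot
from scipy.spatial.transform import Rotation as R
def info(n):
    c=bot.camera_info(n); f=210/np.tan(np.radians(c["vertical_fov"]/2)); q=c["attitude"]
    return c,f,R.from_quat(np.r_[q[1:],q[0]]).as_matrix() if np.size(q)==4 else np.array(q)
def proj(n,P):
    c,f,M=info(n); p=(np.atleast_2d(P)-c["position"])@M
    s=np.c_[p[:,0],-p[:,1]]/-p[:,2:]; s=s*(1+c["k1"]*(s**2).sum(1,keepdims=True))
    return s*f+[c["cx"],c["cy"]]
def unproj(n,uv,z):
    c,f,M=info(n); d=(np.atleast_2d(uv)-[c["cx"],c["cy"]])/f; s=d.copy()
    for _ in range(30): s=d/(1+c["k1"]*(s**2).sum(1,keepdims=True))
    r=np.c_[s[:,0],-s[:,1],-np.ones(len(s))]@M.T; p=np.array(c["position"])
    return p+r*((z-p[2])/r[:,2:])
E
python3 - <<'E'
from h import *
for n in("scene","top"):
    print(bot.camera_info(n)); cv2.imwrite(f"pics/{n}0.png",bot.read_camera(n)[...,::-1])
    for l in("lid_a","lid_small","lid_first","dispenser","tray","pot_left","mouse","pen"):
        print(n,l,[(round(d["score"],2),np.round(d["location"],1),d["region"].sum()) for d in bot.silhouettes(l,n)])
print(bot.get_obs())
E
```

```text
{'vertical_fov': 48.808760154580455, 'cx': 277.5637171535184, 'cy': 208.8401918810313, 'k1': -0.08730732173786356, 'position': array([ 1.08430414, -0.72018159,  0.90736645]), 'attitude': array([0.88301048, 0.37862178, 0.11285396, 0.25338121])}
scene lid_a [(0.87, array([220. , 251.4]), np.int64(374)), (0.67, array([192.7, 308. ]), np.int64(518))]
scene lid_small [(0.49, array([206.8, 278.2]), np.int64(213))]
scene lid_first [(0.49, array([297.3, 160.4]), np.int64(190))]
scene dispenser [(0.6, array([294.7, 186.1]), np.int64(1242)), (0.45, array([284.8, 285.5]), np.int64(943))]
scene tray [(0.87, array([205.5, 288.9]), np.int64(4537))]
scene pot_left [(0.79, array([350.1, 141.3]), np.int64(513))]
scene mouse [(0.78, array([284.4, 287.2]), np.int64(996))]
scene pen [(0.64, array([329. , 222.1]), np.int64(233))]
{'vertical_fov': 46.814049020339354, 'cx': 283.05302765281755, 'cy': 205.84692593286854, 'k1': 0.03316514621325073, 'position': array([0.36680466, 0.00899701, 1.2659733 ]), 'attitude': array([-0.69575396, -0.07706522,  0.08408254,  0.70916677])}
top lid_a [(0.86, array([331.2, 2
[... 525 characters left out ...]
)]
{'t': 0.9, 'q': array([ 1.18988532,  0.4769642 ,  0.02243202,  1.55540912, -0.01150465,
        1.10927531, -0.08307662]), 'joint_vel': array([-0.00071103,  0.00030522, -0.00087516, -0.00062853,  0.00118251,
        0.00144731,  0.00031888]), 'joint_torque': array([ 6.85452942e-04, -5.96321619e+01,  1.60621583e+00, -2.81552231e+01,
        1.24222564e-02,  1.56758309e-03,  4.31417334e-05]), 'eef_pos': array([ 0.18186625, -0.65006025,  0.24832869]), 'tool_rot': array([3.52089669e-05, 9.90713112e-01, 1.35968853e-01, 9.80439525e-06]), 'contact_force': array([ 0.19443511, -0.33661716, -1.16244996]), 'torque': array([ 0.02477543, -0.00619137,  0.01120835]), 'gripper_width': 1.0011325132158972}
```

```bash
python3 - <<'E'
from h import *
a=cv2.imread("pics/scene0.png")[110:350,150:390]; b=cv2.imread("pics/top0.png")[140:300,90:490]
cv2.imwrite("pics/s1.png",cv2.resize(a,None,fx=2.5,fy=2.5,interpolation=2)); cv2.imwrite("pics/t1.png",cv2.resize(b,None,fx=2,fy=2,interpolation=2))
T=lambda uv,z:np.round(unproj("top",uv,z),4).tolist(); S=lambda uv,z:np.round(unproj("scene",uv,z),4).tolist()
for u,v in(((331.2,249.7),(220,251.4)),((364.9,243.1),(206.8,278.2)),((396.9,237.6),(192.7,308))): print(T(u,.013),S(v,.013))
print("first",T((212.6,229.8),.108),S((297.3,160.4),.108),"tray",T((354.8,242.6),.01))
print("pots",T((111.9,222.8),.08),T((459.3,225),.08),S((350.1,141.3),.06),"mouse",T((332.1,176.7),.03),"pen",T((241,176.8),.01))
E
```

```text
[[0.5387, -0.1292, 0.013]] [[0.5346, -0.1374, 0.013]]
[[0.5544, -0.2177, 0.013]] [[0.56, -0.2239, 0.013]]
[[0.5674, -0.3021, 0.013]] [[0.5864, -0.3098, 0.013]]
first [[0.5795, 0.1662, 0.108]] [[0.5711, 0.1881, 0.108]] tray [[0.5567, -0.192, 0.01]]
pots [[0.607, 0.4184, 0.08]] [[0.5856, -0.4423, 0.08]] [[0.6319, 0.4157, 0.06]] mouse [[0.731, -0.138, 0.03]] pen [[0.741, 0.1051, 0.01]]
```

View pics/s1.png

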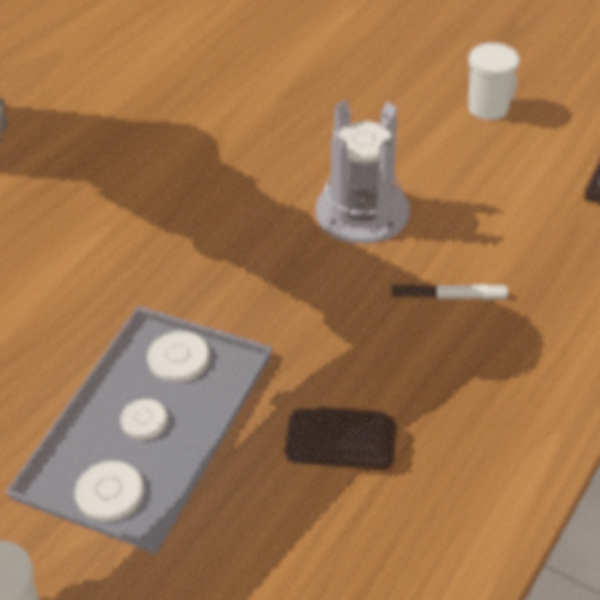

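View pics/t1.png

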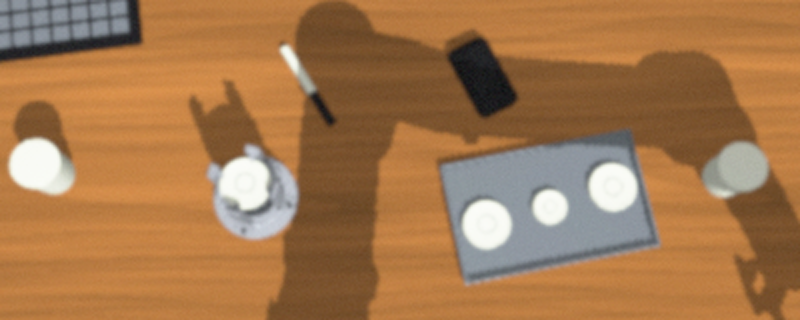

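Scene picture: the dispenser is at about (297,175) full-frame. The tray's lids run large, small, large from near the dispenser outwards, and the pots, mouse and pen are clear of it. Top picture: the same layout, with the dispenser foot at (218,239). The network centres disagree between cameras by up to 2 cm, so I'll measure with my own segmentation.

```bash
cat > m.py <<'E'
from h import *
def seg(n,im,uv,z,r=0.031,h=0.01,rad=24):
    """white blob near uv -> world centre of a lid (disc r, height h, top at z) whose rendered outline best matches"""
    from scipy.optimize import minimize
    c=im.astype(float); w=c.min(2); sat=c.max(2)-w
    soft=np.clip((w-125)/60,0,1)   # soft whiteness
    x0,y0=int(uv[0])-rad,int(uv[1])-rad; win=soft[y0:y0+2*rad,x0:x0+2*rad]
    a=np.linspace(0,2*np.pi,48); ring=np.c_[np.cos(a),np.sin(a)]*r
    def model(p):
        P=np.r_[np.c_[ring+p,np.full(48,z)],np.c_[ring+p,np.full(48,z-h)]]
        hull=cv2.convexHull(((proj(n,P)-[x0,y0]+.5)*8-.5).astype(np.float32)).astype(np.int32)
        m=np.zeros((16*rad,16*rad),np.uint8); cv2.fillPoly(m,[hull],255)
        return cv2.GaussianBlur(cv2.resize(m,(2*rad,2*rad),interpolation=cv2.INTER_AREA)/255.,(0,0),1.)
    p0=unproj(n,uv,z)[0,:2]
    s=minimize(lambda p:((model(p)-win)**2).sum(),p0,method="Nelder-Mead",options=dict(initial_simplex=[p0,p0+[.008,0],p0+[0,.008]],xatol=1e-4))
    return np.round(s.x,4),round(s.fun,1)
E
python3 - <<'E'
from m import *
t=cv2.imread("pics/top0.png");s=cv2.imread("pics/scene0.png")
print(t[249,331],t[255,350],s[251,220],s[278,207])
for a,b,r,rad in(((331,250),(220,251),.031,20),((365,243),(207,278),.022,14),((397,237),(193,306),.031,20)):
    print(seg("top",t,a,.013,r,rad=rad),seg("scene",s,b,.013,r,rad=rad))
# known robot point: TCP projections
print(proj("top",[.182,-.65,.248]),proj("scene",[.182,-.65,.248]))
# foot disc centre
for n,im,uv in(("top",t,(218,239)),("scene",s,(295,195))): print(n,unproj(n,uv,.008))
def grid(im,x0,y0,w,h,k): return cv2.resize(im[y0:y0+h,x0:x0+w],None,fx=k,fy=k,interpolation=cv2.INTER_NEAREST)
cv2.imwrite("pics/d2.png",np.hstack([grid(t,185,205,60,70,6),grid(s,265,145,70,70,6)]))
E
```

```text
[243 249 247] [163 154 145] [210 220 225] [205 215 220]
(array([ 0.533 , -0.1347]), np.float64(97.8)) (array([ 0.532 , -0.1346]), np.float64(55.6))
(array([ 0.5542, -0.218 ]), np.float64(60.3)) (array([ 0.5529, -0.2172]), np.float64(32.8))
(array([ 0.5791, -0.3018]), np.float64(80.6)) (array([ 0.5778, -0.3015]), np.float64(48.4))
[[621.77856825 412.20882096]] [[-90.09002437 265.37709734]]
top [[0.57316324 0.16541224 0.008     ]]
scene [[0.5847872  0.15576518 0.008     ]]
```

View pics/d2.png

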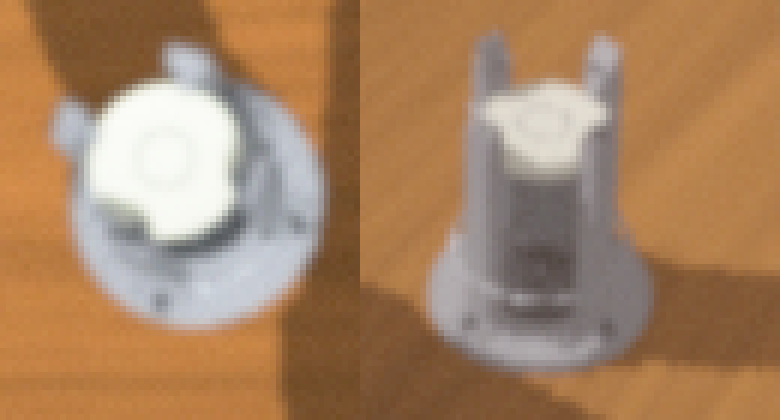

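```bash
python3 - <<'E'
from h import *
from scipy.optimize import least_squares
X={"top":(185,205,0),"scene":(265,145,360)}
im=lambda n,p:np.c_[(np.array(p)[:,0]-X[n][2])/6.+X[n][0]-.5,np.array(p)[:,1]/6.+X[n][1]-.5]
foot={"top":im("top",[(72,200),(197,328),(326,195),(100,280),(300,270),(262,88)]),"scene":im("scene",[(427,290),(655,290),(540,370),(462,350),(620,350)])}
ring={"top":im("top",[(162,155)]),"scene":im("scene",[(545,120)])}
post={"top":im("top",[(188,58),(70,127)]),"scene":im("scene",[(492,40),(605,45)])}
a=np.linspace(0,2*np.pi,90); C=np.c_[np.cos(a),np.sin(a)]*.055
def res(p,ns=("top","scene"),yaw=True,full=False):
    o={}
    for n in ns:
        P=np.r_[np.c_[C+p[:2],np.full(90,.008)],np.c_[C+p[:2],np.zeros(90)]]
        h=cv2.convexHull((proj(n,P)).astype(np.float32))
        o[n,"foot"]=[cv2.pointPolygonTest(h,(float(u),float(v)),True) for u,v in foot[n]]
        o[n,"ring"]=list((proj(n,[p[0],p[1],.110])-ring[n]).ravel())
        if yaw:
            b=p[2]+np.radians([45,135,225,315]); q=proj(n,np.c_[p[0]+p[3]*np.cos(b),p[1]+p[3]*np.sin(b),np.full(4,.135)])
            o[n,"post"]=[x for u in post[n] for x in (q-u)[np.argmin(((q-u)**2).sum(1))]]
    return {k:np.round(v,1).tolist() for k,v in o.items()} if full else np.concatenate(list(o.values()))
for y0 in(-.5,-.2,.1,.4,.7):
    s=least_squares(res,[.575,.165,y0,.038]); print(np.round(s.x,4),round(s.cost,2),np.degrees(s.x[2]))
print(res(s.x,full=True))
for n in("top","scene"): 
    s=least_squares(lambda p:res(p,(n,),False),[.575,.165]); print(n,s.x,s.cost)
    print("ring@.110",unproj(n,ring[n],.110), "posts",[np.round(unproj(n,[u],.135)[0,:2],4).tolist() for u in post[n]])
E
```

```text
[ 0.5768  0.1671 -1.0736  0.0366] 1.41 -61.51165725189317
[0.5765 0.1671 0.4905 0.0368] 1.53 28.1057854326527
[0.577  0.1669 0.5012 0.0366] 1.42 28.7168932042439
[0.5769 0.1668 0.4987 0.0367] 1.42 28.5740757150825
[0.5769 0.1669 0.5003 0.0366] 1.42 28.667257325039227
{('top', 'foot'): [0.1, -0.2, -0.1, 0.2, 0.5, -0.4], ('top', 'ring'): [0.7, 0.4], ('top', 'post'): [-0.5, 0.1, -0.2, -0.8], ('scene', 'foot'): [-0.2, -0.3, 0.5, 0.1, 0.3], ('scene', 'ring'): [-0.1, -0.0], ('scene', 'post'): [-0.0, 0.2, -0.3, -0.0]}
top [0.57786915 0.16754456] 0.43491168403019526
ring@.110 [[0.57787558 0.16860845 0.11      ]] posts [[0.6122, 0.1554], [0.5852, 0.2015]]
scene [0.5765689  0.16754024] 0.19155485891095655
ring@.110 [[0.57717498 0.16681129 0.11      ]] posts [[0.5413, 0.1781], [0.588, 0.2023]]
```

```bash
cat > go.py <<'E'
from h import *
import sys
def rel(p,jaw,o=None):
    o=o or bot.get_obs(); q=o["tool_rot"]; M=R.from_quat(np.r_[q[1:],q[0]])
    best=None
    for k in(0,180):
        b=np.radians(jaw+k); y=np.array([np.cos(b),np.sin(b),0]); z=np.array([0,0,-1.]); T=R.from_matrix(np.c_[np.cross(y,z),y,z])
        v=(M.inv()*T).as_rotvec(degrees=True)
        if best is None or np.linalg.norm(v)<np.linalg.norm(best): best=v
    return np.round(best,1),np.round(M.inv().apply(np.array(p)-o["eef_pos"])*100,2)
if __name__=="__main__":
    a=list(map(float,sys.argv[1:])); o=bot.get_obs(); print("t",round(o["t"],2),"p",np.round(o["eef_pos"],4),"F",np.round(o["contact_force"],1),"w",round(o["gripper_width"],3))
    for i in range(0,len(a),4): print(rel(a[i:i+3],a[i+3],o))
E
python3 go.py .533 -.1347 .15 15.1 .577 .167 .2 28.5
```

```text
t 0.9 p [ 0.1819 -0.6501  0.2483] F [ 0.2 -0.3 -1.2] w 1.001
(array([  0. ,   0. , -89.5]), array([ 47.7 , -40.17,   9.83]))
(array([ 0. , -0. , 77.1]), array([ 60.06, -68.04,   4.83]))
```

Emit:
carry_out:
  moves:
    - [[0, 0, -10], [4.8, -4.0, 0], 7.5]
    - [[0, 0, -20], [10, -8.4, 0], 7.5]
    - [[0, 0, -30], [15, -12.6, 0], 7.5]
    - [[0, 0, -40], [20, -17, 0], 7.5]
    - [[0, 0, -50], [25, -21, 2], 7.5]
  newtons: 50

```text
t: 1.52
eef_pos: [0.3584, -0.3924, 0.2338]
tool_rot: [0.002, 0.839, 0.544, 0.0]
contact_force: [2.0, 0.2, -0.5]
gripper_width: 0.877
```

```bash
python3 go.py .533 -.1347 .10 15.1
```

```text
t 1.52 p [ 0.3584 -0.3924  0.2338] F [ 2.   0.2 -0.5] w 0.877
(array([  0.2,   0.1, -39.1]), array([30.67,  5.4 , 13.36]))
```

Emit:
carry_out:
  moves:
    - [[0, 0, -10], [6, 1, 3], 7]
    - [[0, 0, -20], [12, 2, 6], 7]
    - [[0, 0, -30], [18, 3.2, 9], 7]
    - [[0, 0, -39], [24.3, 4.3, 11], 7]
    - [[0, 0, -39.3], [30.3, 5.4, 13.4], 7]

```text
t: 2.15
eef_pos: [0.5196, -0.1569, 0.1066]
tool_rot: [0.0, 0.609, 0.793, 0.0]
contact_force: [0.6, -0.9, 0.3]
gripper_width: 0.819
```

Emit:
carry_out:
  moves:
    - [[0, 0, 0], [0, 0, 0], 7]
    - [[0, 0, 0], [0, 0, 0], 7]

```text
t: 2.4
eef_pos: [0.5182, -0.1585, 0.1069]
tool_rot: [-0.0, 0.609, 0.793, -0.0]
contact_force: [-0.0, -0.0, 0.7]
gripper_width: 0.821
```

```bash
python3 go.py .533 -.1347 .03 15.1
```

```text
t 2.4 p [ 0.5182 -0.1585  0.1069] F [-0.  -0.   0.7] w 0.821
(array([-0. ,  0. , -0.2]), array([1.92, 2.05, 7.69]))
```

Emit:
carry_out:
  moves:
    - [[0, 0, -0.2], [1.9, 2.05, 3], 7]
    - [[0, 0, -0.2], [1.9, 2.05, 7.7], 7]
    - [[0, 0, -0.2], [1.9, 2.05, 7.7], 7]
    - [[0, 0, -0.2], [1.9, 2.05, 7.7], 7]

```text
t: 2.9
eef_pos: [0.5336, -0.1361, 0.0314]
tool_rot: [0.001, 0.609, 0.793, -0.0]
contact_force: [0.7, -0.4, 0.1]
gripper_width: 0.823
```

```bash
python3 - <<'E'
from h import *
a=bot.read_camera("scene")[...,::-1]; b=bot.read_camera("top")[...,::-1]
o=bot.get_obs(); print(o["eef_pos"],o["contact_force"])
g=lambda im,x,y,w,h,k:cv2.resize(im[y:y+h,x:x+w],None,fx=k,fy=k,interpolation=2)
cv2.imwrite("pics/g4.png",np.hstack([g(a,160,195,100,110,4),g(b,290,190,90,110,4)]))
E
```

```text
[ 0.53434418 -0.13567069  0.03195412] [0.45005634 0.35022845 0.50158299]
```

View pics/g4.png

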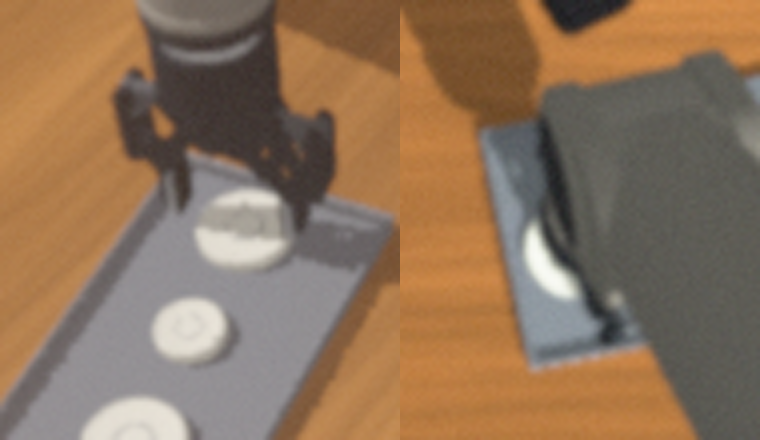

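Emit:
carry_out:
  moves:
    - [[0, 0, 0], [0, 0, 0.4], 7]
    - [[0, 0, 0], [0, 0, 0.8], 7]
    - [[0, 0, 0], [0, 0, 1.0], 7]
    - [[0, 0, 0], [0, 0, 1.0], 7]

```text
t: 3.5
eef_pos: [0.5332, -0.1343, 0.0197]
tool_rot: [-0.0, 0.608, 0.794, -0.0]
contact_force: [0.3, 0.3, 0.6]
gripper_width: 0.818
```

Emit:
carry_out:
  moves:
    - [[0, 0, 0], [0, 0, 0.15], 7]
    - [[0, 0, 0], [0, 0, 0.3], 7]
    - [[0, 0, 0], [0, 0, 0.3], 7]

```text
t: 3.88
eef_pos: [0.5333, -0.1344, 0.0168]
tool_rot: [-0.0, 0.608, 0.794, -0.0]
contact_force: [-0.6, -0.6, -0.0]
gripper_width: 0.822
```

Emit:
carry_out:
  moves:
    - [[0, 0, 0], [0, 0, 0.15], 7]
    - [[0, 0, 0], [0, 0, 0.3], 7]
    - [[0, 0, 0], [0, 0, 0.3], 7]

```text
t: 4.25
eef_pos: [0.5332, -0.1344, 0.0138]
tool_rot: [-0.0, 0.608, 0.794, -0.0]
contact_force: [-0.2, 0.9, -0.2]
gripper_width: 0.82
```

Emit:
carry_out:
  moves:
    - [[0, 0, 0], [0, 0, 0.1], 7]
    - [[0, 0, 0], [0, 0, 0.2], 7]
    - [[0, 0, 0], [0, 0, 0.2], 7]

```text
t: 4.62
eef_pos: [0.5334, -0.1344, 0.0124]
tool_rot: [0.0, 0.608, 0.794, -0.0]
contact_force: [-1.7, 0.9, 6.1]
gripper_width: 0.817
```

Emit:
carry_out:
  moves:
    - [[0, 0, 0], [0, 0, 0.1], 7]
    - [[0, 0, 0], [0, 0, 0.2], 7]
    - [[0, 0, 0], [0, 0, 0.2], 7]

```text
t: 5.0
eef_pos: [0.5335, -0.1344, 0.0123]
tool_rot: [0.001, 0.608, 0.794, -0.001]
contact_force: [-8.4, 0.5, 26.4]
gripper_width: 0.82
```

Emit:
carry_out:
  moves:
    - [[0, 0, 0], [0, 0, -0.65], 7]
    - [[0, 0, 0], [0, 0, -0.65], 6.4]
    - [[0, 0, 0], [0, 0, -0.65], 5.6]
    - [[0, 0, 0], [0, 0, -0.65], 5.6]
    - [[0, 0, 0], [0, 0, -0.65], 5.6]
  newtons: 50

```text
t: 5.62
eef_pos: [0.5338, -0.1345, 0.0172]
tool_rot: [0.0, 0.608, 0.794, -0.0]
contact_force: [-3.3, 1.0, 12.3]
gripper_width: 0.701
```

Emit:
carry_out:
  moves:
    - [[0, 0, 0], [0, 0, 0], 5.6]
    - [[0, 0, 0], [0, 0, -1], 5.6]
    - [[0, 0, 0], [0, 0, -6], 5.6]
    - [[0, 0, 0], [0, 0, -12], 5.6]
    - [[0, 0, 0], [0, 0, -17], 5.6]

```text
t: 6.25
eef_pos: [0.5333, -0.1343, 0.1886]
tool_rot: [0.0, 0.608, 0.794, 0.0]
contact_force: [0.1, -1.3, 0.3]
gripper_width: 0.697
```

```bash
python3 go.py .577 .167 .185 28.5
```

```text
t 6.25 p [ 0.5333 -0.1343  0.1886] F [ 0.1 -1.3  0.3] w 0.697
(array([  0. ,   0. , -13.4]), array([27.95, 12.09,  0.36]))
```

Emit:
carry_out:
  moves:
    - [[0, 0, -3], [6, 2.6, 0.3], 5.6]
    - [[0, 0, -6], [12, 5.2, 0.3], 5.6]
    - [[0, 0, -9], [18, 7.8, 0.3], 5.6]
    - [[0, 0, -12], [23.5, 10.2, 0.3], 5.6]
    - [[0, 0, -13.4], [27.9, 12.1, 0.3], 5.6]

```text
t: 6.88
eef_pos: [0.5771, 0.1688, 0.1834]
tool_rot: [-0.0, 0.51, 0.86, 0.0]
contact_force: [0.7, -0.5, -1.2]
gripper_width: 0.697
```

Emit:
carry_out:
  moves:
    - [[0, 0, 0], [0, 0, 0], 5.6]
    - [[0, 0, 0], [0, 0, 0], 5.6]

```text
t: 7.12
eef_pos: [0.577, 0.1658, 0.183]
tool_rot: [-0.0, 0.511, 0.86, -0.001]
contact_force: [-0.2, -0.5, -0.4]
gripper_width: 0.695
```

```bash
python3 - <<'E'
from h import *
a=bot.read_camera("scene")[...,::-1]; b=bot.read_camera("top")[...,::-1]
o=bot.get_obs(); p=o["eef_pos"]; print(p,o["tool_rot"],o["gripper_width"]); 
print(proj("scene",[p[0],p[1],p[2]-.0115]),proj("top",[p[0],p[1],p[2]-.0115]))
cv2.imwrite("pics/a5.png",a)
g=lambda im,x,y,w,h,k:cv2.resize(im[y:y+h,x:x+w],None,fx=k,fy=k,interpolation=2)
cv2.imwrite("pics/g5.png",np.hstack([g(a,245,80,95,140,4),g(b,160,160,95,140,4)]))
import go
print(go.rel([.577,.167,.15],28.5))
E
```

```text
[0.57735583 0.1644166  0.18310804] [ 7.95049274e-05  5.12135355e-01  8.58904427e-01 -7.47175186e-04] 0.6974063419218368
[[295.35918254 146.92296956]] [[209.67475816 225.75116325]]
(array([-0.1,  0.1, -0.1]), array([0.25, 0.1 , 3.31]))
```

View pics/g5.png

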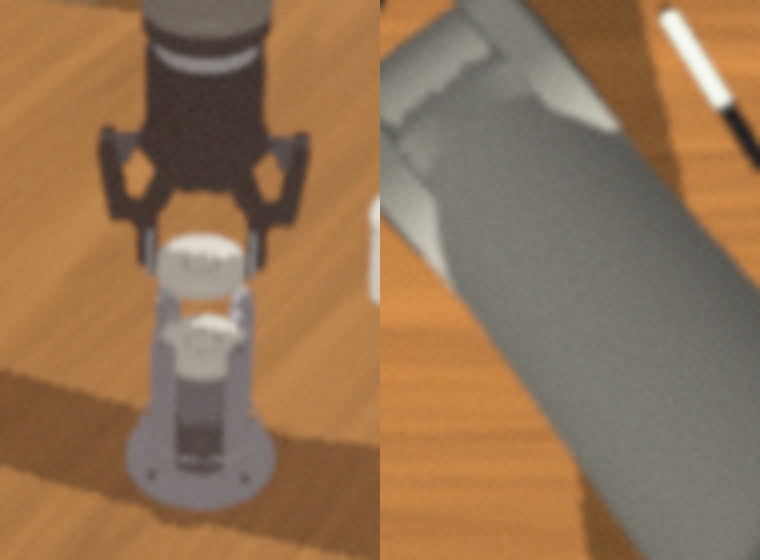

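```bash
python3 - <<'E'
from m import *
from scipy.optimize import least_squares
a=cv2.imread("pics/a5.png"); p=np.array([.57736,.16442,.18311]); b=np.radians(28.5); x=np.array([np.sin(b),-np.cos(b),0])*-1
o=bot.get_obs(); q=o["tool_rot"]; x=R.from_quat(np.r_[q[1:],q[0]]).as_matrix()[:,0]; print("toolx",x)
s=least_squares(lambda v:(proj("scene",p+v[0]*x+[0,0,v[1]])-[295.2,145.0])[0],[0,0]); print("s along tool x, top rel TCP",s.x)
for z in(.1775,.1795,.1815):
    c,f=seg("scene",a,(295,145),z,rad=14); print(z,c,f,"s",(c-p[:2])@x[:2],"jaw",(c-p[:2])@[np.cos(b),np.sin(b)])
E
```

```text
toolx [-0.47543474  0.87975053 -0.00090188]
s along tool x, top rel TCP [-0.0215379   0.01020372]
0.1775 [0.5748 0.1692] 95.1 s 0.005422320466529576 jaw 3.10470656262809e-05
0.1795 [0.5763 0.1666] 95.9 s 0.0024218169787313015 jaw 0.00010865995794430109
0.1815 [0.5776 0.1634] 97.2 s -0.0010114498765353668 jaw -0.00027578582842592304
```

Emit:
carry_out:
  moves:
    - [[0, 0, 0], [0, 0, 2], 5.6]
    - [[0, 0, 0], [0, 0, 3.5], 5.6]
    - [[0, 0, 0], [0, 0, 4.5], 5.6]
    - [[0, 0, 0], [0, 0, 4.8], 5.6]
    - [[0, 0, 0], [0, 0, 4.8], 5.6]
  newtons: 70

```text
t: 7.85
eef_pos: [0.5773, 0.1663, 0.135]
tool_rot: [-0.0, 0.511, 0.86, -0.0]
contact_force: [0.4, 0.1, -1.4]
gripper_width: 0.688
```

```bash
python3 go.py .577 .167 .118 28.5; python3 -c "
from h import *
b=bot.read_camera('scene')[...,::-1];cv2.imwrite('pics/a6.png',b);import go
o=bot.get_obs();print(o['eef_pos'],o['contact_force'],o['torque'])"
```

```text
t 7.85 p [0.5773 0.1663 0.135 ] F [ 0.4  0.1 -1.4] w 0.688
(array([-0., -0.,  0.]), array([0.08, 0.01, 1.7 ]))
[0.5772983  0.16635435 0.13528994] [ 0.32510022 -0.19927696 -0.31283463] [-0.0946596  -0.16371445  0.02315951]
```

Emit:
carry_out:
  moves:
    - [[0, 0, 0], [0, 0, 0.4], 5.6]
    - [[0, 0, 0], [0, 0, 0.8], 5.6]
    - [[0, 0, 0], [0, 0, 1.2], 5.6]
    - [[0, 0, 0], [0, 0, 1.2], 5.6]

```text
t: 8.4
eef_pos: [0.5781, 0.167, 0.124]
tool_rot: [0.001, 0.511, 0.86, 0.001]
contact_force: [2.3, 1.2, 1.0]
gripper_width: 0.687
```

Emit:
carry_out:
  moves:
    - [[0, 0, 0], [0, 0, 0.4], 5.6]
    - [[0, 0, 0], [0, 0, 0.8], 5.6]
    - [[0, 0, 0], [0, 0, 1.2], 5.6]
    - [[0, 0, 0], [0, 0, 1.6], 5.6]
    - [[0, 0, 0], [0, 0, 1.6], 5.6]

```text
t: 9.02
eef_pos: [0.5779, 0.167, 0.1077]
tool_rot: [0.0, 0.511, 0.86, 0.001]
contact_force: [2.8, 1.0, 4.9]
gripper_width: 0.688
```

```bash
python3 - <<'E'
from h import *
a=bot.read_camera("scene")[...,::-1]; o=bot.get_obs(); print(o["eef_pos"],o["contact_force"],o["torque"])
cv2.imwrite("pics/g7.png",cv2.resize(a[100:220,245:345],None,fx=5,fy=5,interpolation=2))
E
```

```text
[0.57787292 0.16691441 0.10783551] [2.80225426 1.26748297 5.1164454 ] [ 0.2696666  -0.57810692 -0.02574133]
```

View pics/g7.png

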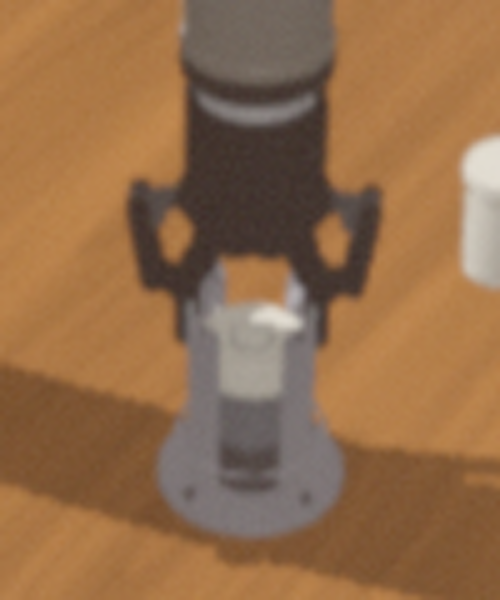

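Emit:
carry_out:
  moves:
    - [[0, 0, 0], [0, 0, 0], 6.6]
    - [[0, 0, 0], [0, 0, 0], 7]
    - [[0, 0, 0], [0, 0, 0], 7]
    - [[0, 0, 0], [0, 0, 0], 7]
    - [[0, 0, 0], [0, 0, -1], 7]

```text
t: 9.7
eef_pos: [0.5766, 0.1661, 0.1169]
tool_rot: [-0.001, 0.511, 0.86, -0.001]
contact_force: [0.8, -0.2, -0.5]
gripper_width: 0.823
```

Emit:
carry_out:
  moves:
    - [[0, 0, 0], [0, 0, -4], 7]
    - [[0, 0, 0], [0, 0, -8], 7]
    - [[0, 0, 0], [0, 0, -8], 7]

```text
t: 10.07
eef_pos: [0.5793, 0.1677, 0.2016]
tool_rot: [0.002, 0.511, 0.86, 0.003]
contact_force: [0.7, -0.5, -0.6]
gripper_width: 0.822
```

```bash
python3 - <<'E'
from m import *
a=bot.read_camera("scene")[...,::-1]; b=bot.read_camera("top")[...,::-1]
cv2.imwrite("pics/g8.png",cv2.resize(a[100:220,245:345],None,fx=5,fy=5,interpolation=2))
print(seg("scene",a,(193,306),.013,rad=20)); 
import go; o=bot.get_obs(); print(o["t"],o["eef_pos"],go.rel([.5785,-.3017,.19],15.1,o))
E
```

```text
(array([ 0.578 , -0.3012]), np.float64(48.5))
10.175 [0.57734451 0.16636303 0.19798746] (array([ 0. ,  0. , 13.4]), array([-41.18, -22.25,   0.81]))
```

View pics/g8.png

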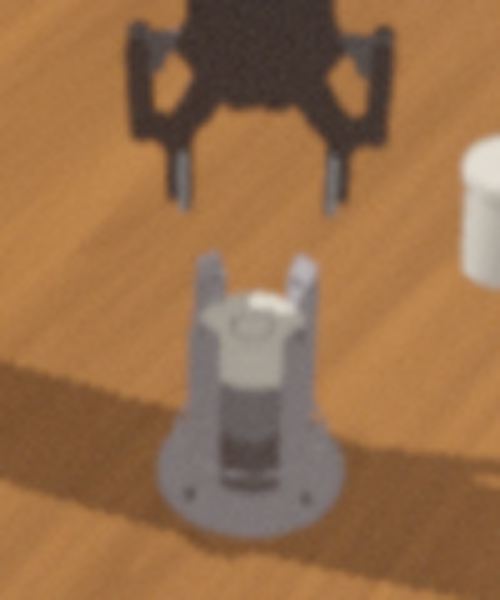

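The picture shows a two-lid stack held level, with the ring mark at about (295,164.5), the same height as the first lid before. Now the second lid.

Emit:
carry_out:
  moves:
    - [[0, 0, 3], [-5.2, -2.8, 0], 7]
    - [[0, 0, 6], [-10.4, -5.6, 0], 7]
    - [[0, 0, 9], [-15.6, -8.4, 0], 7]
    - [[0, 0, 12], [-20.8, -11.2, 0], 7]
    - [[0, 0, 13.4], [-26, -14, 1], 7]

```text
t: 10.8
eef_pos: [0.578, -0.1307, 0.1868]
tool_rot: [-0.0, 0.608, 0.794, -0.0]
contact_force: [-0.1, 0.0, 0.1]
gripper_width: 0.821
```

Emit:
carry_out:
  moves:
    - [[0, 0, 0], [-4, -2, 3], 7]
    - [[0, 0, 0], [-8, -4, 6], 7]
    - [[0, 0, 0], [-12, -6, 8], 7]
    - [[0, 0, 0], [-12, -6, 8], 7]
    - [[0, 0, 0], [-12, -6, 8], 7]

```text
t: 11.42
eef_pos: [0.5515, -0.2594, 0.1067]
tool_rot: [-0.001, 0.608, 0.794, 0.0]
contact_force: [1.3, 0.2, -0.5]
gripper_width: 0.816
```

```bash
python3 go.py .5785 -.3015 .0165 15.1
```

```text
t 11.43 p [ 0.5515 -0.2594  0.1067] F [ 1.3  0.2 -0.5] w 0.816
(array([-0. , -0.1,  0. ]), array([-4.79,  1.51,  9.01]))
```

Emit:
carry_out:
  moves:
    - [[0, 0, 0], [-4.8, 1.5, 1], 7]
    - [[0, 0, 0], [-4.8, 1.5, 2], 7]
    - [[0, 0, 0], [-4.8, 1.5, 5.5], 7]
    - [[0, 0, 0], [-4.8, 1.5, 8], 7]
    - [[0, 0, 0], [-4.8, 1.5, 8], 7]

```text
t: 12.05
eef_pos: [0.5779, -0.3, 0.0258]
tool_rot: [-0.002, 0.607, 0.795, 0.0]
contact_force: [1.0, 0.6, -0.3]
gripper_width: 0.816
```

```bash
python3 go.py .5785 -.3015 .0168 15.1
```

```text
t 12.05 p [ 0.5779 -0.3     0.0258] F [ 1.   0.6 -0.3] w 0.816
(array([-0.1, -0.2,  0.2]), array([-0.17,  0.02,  0.9 ]))
```

Emit:
carry_out:
  moves:
    - [[0, 0, 0], [-0.1, 0, 0.5], 7]
    - [[0, 0, 0], [-0.1, 0, 0.9], 7]
    - [[0, 0, 0], [-0.1, 0, 0.9], 7]
    - [[0, 0, 0], [-0.1, 0, 0.9], 7]

```text
t: 12.55
eef_pos: [0.5794, -0.3038, 0.0189]
tool_rot: [0.0, 0.608, 0.794, 0.0]
contact_force: [-0.5, -0.3, -0.1]
gripper_width: 0.821
```

Emit:
carry_out:
  moves:
    - [[0, 0, 0], [0, 0, 0], 6.4]
    - [[0, 0, 0], [0, 0, 0], 5.6]
    - [[0, 0, 0], [0, 0, 0], 5.6]
    - [[0, 0, 0], [0, 0, 0], 5.6]
    - [[0, 0, 0], [0, 0, 0], 5.6]
  newtons: 50

```text
t: 13.18
eef_pos: [0.5795, -0.3038, 0.0195]
tool_rot: [0.0, 0.608, 0.794, -0.0]
contact_force: [-2.1, 1.2, 6.8]
gripper_width: 0.693
```

Emit:
carry_out:
  moves:
    - [[0, 0, 0], [0, 0, 0], 7]
    - [[0, 0, 0], [0, 0, 0], 7]
    - [[0, 0, 0], [0.2, 0, 0.2], 7]
    - [[0, 0, 0], [0.2, 0, 0.2], 7]
    - [[0, 0, 0], [0.2, 0, 0.2], 7]

```text
t: 13.8
eef_pos: [0.5786, -0.3017, 0.0163]
tool_rot: [-0.0, 0.608, 0.794, -0.0]
contact_force: [-0.3, -0.1, 0.3]
gripper_width: 0.823
```

Emit:
carry_out:
  moves:
    - [[0, 0, 0], [0, 0, 0], 6.4]
    - [[0, 0, 0], [0, 0, 0], 5.6]
    - [[0, 0, 0], [0, 0, 0], 5.6]
    - [[0, 0, 0], [0, 0, 0], 5.6]
  newtons: 60

```text
t: 14.3
eef_pos: [0.5789, -0.3018, 0.0173]
tool_rot: [0.0, 0.608, 0.794, -0.0]
contact_force: [-1.2, 1.8, 5.9]
gripper_width: 0.695
```

Emit:
carry_out:
  moves:
    - [[0, 0, 0], [0, 0, 0], 5.6]
    - [[0, 0, 0], [0, 0, -1], 5.6]
    - [[0, 0, 0], [0, 0, -6], 5.6]
    - [[0, 0, 0], [0, 0, -12], 5.6]
    - [[0, 0, 0], [0, 0, -17], 5.6]

```text
t: 14.92
eef_pos: [0.579, -0.3018, 0.1894]
tool_rot: [0.001, 0.608, 0.794, 0.0]
contact_force: [0.9, -0.4, 0.1]
gripper_width: 0.695
```

```bash
python3 go.py .577 .167 .185 28.5
```

```text
t 14.93 p [ 0.579  -0.3018  0.1894] F [ 0.9 -0.4  0.1] w 0.695
(array([  0.1,   0.1, -13.4]), array([45.31, 12.05,  0.41]))
```

Emit:
carry_out:
  moves:
    - [[0, 0, -3], [5.9, 1.5, 0.3], 5.6]
    - [[0, 0, -6], [11.8, 3, 0.3], 5.6]
    - [[0, 0, -9], [17.7, 4.6, 0.3], 5.6]
    - [[0, 0, -12], [23.6, 6.2, 0.3], 5.6]
    - [[0, 0, -13.4], [29.5, 7.8, 0.3], 5.6]

```text
t: 15.55
eef_pos: [0.5768, 0.0052, 0.1842]
tool_rot: [0.001, 0.511, 0.86, 0.0]
contact_force: [1.5, 0.8, -0.1]
gripper_width: 0.69
```

```bash
python3 go.py .577 .167 .185 28.5
```

```text
t 15.55 p [0.5768 0.0052 0.1842] F [ 1.5  0.8 -0.1] w 0.69
(array([0.1, 0. , 0.1]), array([14.2 ,  7.76, -0.08]))
```

Emit:
carry_out:
  moves:
    - [[0, 0, 0], [5, 2.7, 0], 5.6]
    - [[0, 0, 0], [10, 5.4, 0], 5.6]
    - [[0, 0, 0], [14.3, 7.8, 0], 5.6]
    - [[0, 0, 0], [14.3, 7.8, 0], 5.6]
    - [[0, 0, 0], [14.3, 7.8, 0], 5.6]

```text
t: 16.18
eef_pos: [0.5772, 0.1657, 0.1836]
tool_rot: [0.0, 0.511, 0.86, -0.0]
contact_force: [-0.7, -0.5, 0.1]
gripper_width: 0.69
```

```bash
python3 go.py .577 .167 .136 28.5; python3 - <<'E'
from m import *
a=bot.read_camera("scene")[...,::-1]; o=bot.get_obs(); p=o["eef_pos"]; print(p)
for z in(p[2]-.0025,p[2]-.0038): print(z,seg("scene",a,(295,145),z,rad=14))
E
```

```text
t 16.18 p [0.5772 0.1657 0.1836] F [-0.7 -0.5  0.1] w 0.69
(array([-0.,  0.,  0.]), array([0.13, 0.05, 4.76]))
[0.57737965 0.16478743 0.18348373]
0.18098373039943036 (array([0.5762, 0.1648]), np.float64(97.0))
0.17968373039943036 (array([0.575 , 0.1661]), np.float64(96.1))
```

Same pose as last time, so same descent.

Emit:
carry_out:
  moves:
    - [[0, 0, 0], [0.1, 0, 2], 5.6]
    - [[0, 0, 0], [0.1, 0, 3.5], 5.6]
    - [[0, 0, 0], [0.1, 0, 4.5], 5.6]
    - [[0, 0, 0], [0.1, 0, 4.8], 5.6]
    - [[0, 0, 0], [0.1, 0, 4.8], 5.6]
  newtons: 70

```text
t: 16.85
eef_pos: [0.577, 0.1668, 0.135]
tool_rot: [0.0, 0.511, 0.859, -0.0]
contact_force: [2.0, -0.3, -0.9]
gripper_width: 0.689
```

Emit:
carry_out:
  moves:
    - [[0, 0, 0], [0, 0, 0.4], 5.6]
    - [[0, 0, 0], [0, 0, 0.8], 5.6]
    - [[0, 0, 0], [0, 0, 1.2], 5.6]
    - [[0, 0, 0], [0, 0, 1.2], 5.6]

```text
t: 17.35
eef_pos: [0.5773, 0.1679, 0.124]
tool_rot: [0.0, 0.511, 0.86, 0.001]
contact_force: [2.3, 1.0, 1.7]
gripper_width: 0.687
```

Emit:
carry_out:
  moves:
    - [[0, 0, 0], [0, 0, 0.4], 5.6]
    - [[0, 0, 0], [0, 0, 0.8], 5.6]
    - [[0, 0, 0], [0, 0, 1.2], 5.6]
    - [[0, 0, 0], [0, 0, 1.6], 5.6]
    - [[0, 0, 0], [0, 0, 1.6], 5.6]

```text
t: 17.98
eef_pos: [0.5773, 0.1679, 0.1081]
tool_rot: [0.0, 0.511, 0.86, 0.001]
contact_force: [1.3, 1.8, 5.9]
gripper_width: 0.682
```

```bash
python3 - <<'E'
from h import *
a=bot.read_camera("scene")[...,::-1]; o=bot.get_obs(); print(o["eef_pos"],o["contact_force"],o["torque"])
cv2.imwrite("pics/g9.png",cv2.resize(a[100:220,245:345],None,fx=5,fy=5,interpolation=2))
E
```

```text
[0.57729177 0.16784485 0.1081448 ] [1.68772932 1.71043344 5.21163986] [ 0.24587258 -0.34918567  0.02207653]
```

View pics/g9.png

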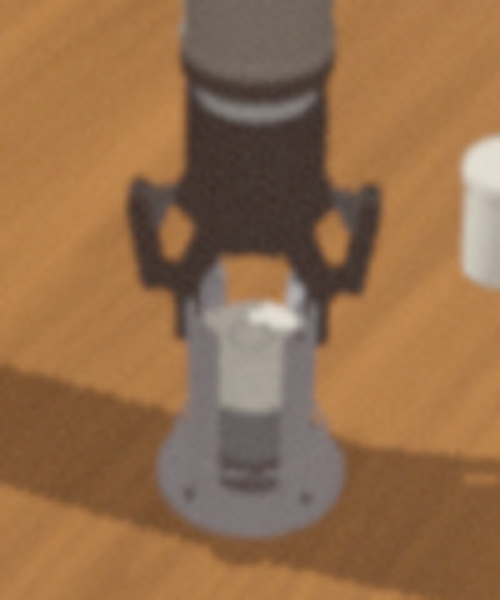

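Emit:
carry_out:
  moves:
    - [[0, 0, 0], [0, 0, 0], 6.6]
    - [[0, 0, 0], [0, 0, 0], 7]
    - [[0, 0, 0], [0, 0, 0], 7]
    - [[0, 0, 0], [0, 0, 0], 7]
    - [[0, 0, 0], [0, 0, -1], 7]

```text
t: 18.65
eef_pos: [0.576, 0.1668, 0.117]
tool_rot: [-0.001, 0.511, 0.86, -0.001]
contact_force: [-0.5, -1.0, -0.4]
gripper_width: 0.82
```

Emit:
carry_out:
  moves:
    - [[0, 0, 0], [0, 0, -4], 7]
    - [[0, 0, 0], [0, 0, -8], 7]
    - [[0, 0, 0], [-4, -2.5, -10], 7]
    - [[0, 0, 0], [-9, -5, -10], 7]
    - [[0, 0, 0], [-14, -7.5, -10], 7]

```text
t: 19.27
eef_pos: [0.5778, 0.0069, 0.2188]
tool_rot: [0.001, 0.511, 0.86, 0.0]
contact_force: [-0.2, -0.1, -0.0]
gripper_width: 0.817
```

Emit:
carry_out:
  moves:
    - [[0, 0, 0], [0, 0, 0], 7]
    - [[0, 0, 0], [0, 0, 0], 7]
    - [[0, 0, 0], [0, 0, 0], 7]

```text
t: 19.65
eef_pos: [0.5776, 0.0104, 0.2178]
tool_rot: [-0.0, 0.51, 0.86, 0.0]
contact_force: [-0.6, 0.7, 0.1]
gripper_width: 0.821
```

```bash
python3 - <<'E'
from m import *
a=bot.read_camera("scene")[...,::-1]; b=bot.read_camera("top")[...,::-1]; o=bot.get_obs(); print(o["t"],o["eef_pos"],o["contact_force"])
g=lambda im,x,y,w,h,k:cv2.resize(im[y:y+h,x:x+w],None,fx=k,fy=k,interpolation=2)
cv2.imwrite("pics/g10.png",np.hstack([g(a,245,120,90,100,4.2),g(b,165,190,90,100,4.2)]))
print("small",seg("scene",a,(207,278),.013,.022,rad=14))
E
```

```text
19.75 [0.57759801 0.01005724 0.21762805] [-0.77155885  0.09704944  0.76526715]
small (array([ 0.553 , -0.2173]), np.float64(29.2))
```

View pics/g10.png

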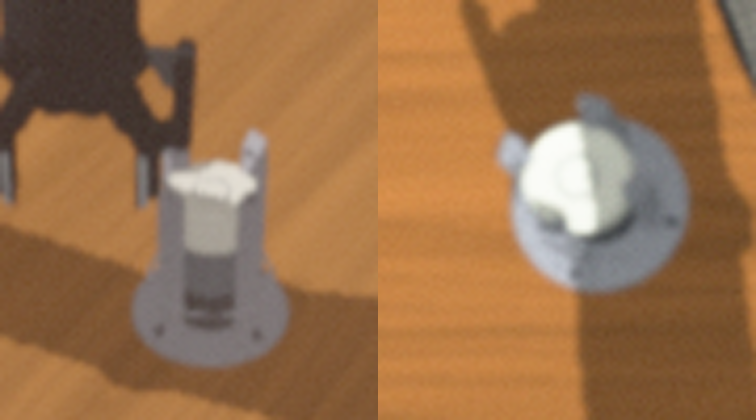

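Three lids are stacked under the fingers. The ring mark is at about (295,164), the original height, and in the top view the spring fingers overlap the lid. The small lid has not moved.

```bash
python3 -c "
from station import bot
print(bot.hand_in())"
```

```text
the job is handed in; nothing more can be done
None
```

Both large lids are pressed in and released, one after the other, on top of the first lid. I handed the job in at about 19.8 s of the 64 s allowed; `hand_in` reports no verdict.

**Last checks:**
- **Stack:** the final pictures show three lids, level and centred. The top lid sits at the same height as the first lid did at the start, about pixel (295,164) in the scene picture. From above, the spring fingers overlap its rim.
- **Small lid:** it measured (0.553, -0.217), the same as at the start to within 1 mm.
- **Gripper:** it is open and clear of everything, with a contact force of about 1 N, which is sensor noise.
- **Bystanders:** I kept the paths clear of the pots, mouse and pen, but did not measure their positions again at the end.
- **Follower depth:** I did not measure it; I judged it only from the visible three-lid stack.

**Disagreements and mishaps:**
- The network's centre points differed between the two cameras by up to 2 cm. I used my own outline fits instead, and the two cameras then agreed to about 1 mm.
- I first gripped the second lid about 2 mm too high and 2 mm off centre, so I gripped it again.
- While feeling for the tray floor, the fingertips pressed on it with up to about 26 N.

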